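# Brush out a solder collector and hold it down on its blow-out valve

### The arm

A 7-joint arm with a two-finger parallel gripper is mounted at the origin on the work surface. World frame = base frame: x ahead of the robot, y to its left, z up, the work surface at z = 0. Lengths are in m, angles in rad, forces in N, time in s.
With the tool pointing down it reaches from about 0.4 to 0.875 m from the base axis. Payload 4.4 kg.
Tool frame: the origin (TCP) lies between the finger pads, 19 mm behind the fingertips; this is the grasp point; z points along the fingers, y is the direction in which the jaws open and shut (so a half turn about z gives the same grasp; the last joint's range is limited). The gripper opens to 85 mm and grips with 20 to 120 N. Pads are 22 mm wide; open, the fingers measure 114 mm over their backs; the gripper's body (76 mm by 85 mm) begins 54 mm behind the grasp point. The pads swing forward as they close: fully open they stand 13 mm farther back than shut.
Start: joints at [-1.275, 0.628, 0.038, 1.517, -0.027, 0.996, -0.02], TCP at [0.23, 0.608, 0.25] pointing down, gripper open.
Joint ranges: [-3.06, 3.06], [-0.37, 2.12], [-1.25, 1.32], [0.18, 2.47], [-1.1, 4.24], [0.23, 1.98], [-2.94, 2.94]. Speed limits (rad/s): [2.57, 2.57, 3.14, 3.14, 3.14, 3.14, 3.14].

### API

Orientations are given as a unit quaternion [w, x, y, z].
In Python, from plant import read_state, camera, calibration, job_done, masks_of gives the robot as it stands. The module is installed in compiled form; this text tells all that it offers.
- The arm moves only by the tool carry_out, never from a script. Its argument "increments" is a list of rows, each a list of 4 numbers: the shift along the world's x, y, z in cm, then the turn about the world's z in degrees. In form: [[x, y, z, turn], ...]. A call has 1 to 8 rows; each row is the pose to reach, as a shift and turn from the pose commanded when the call began; what a row does not reach only later rows make up. A row lasts 1/12 s, in which the tool goes at most 41.7 mm and 7.16 degrees, less where a joint would pass 70% of its speed; a pose out of reach is approached as far as the arm can. A call with a gripper value outside its range is refused whole. "gripper" is the finger opening in cm, from 0 to 8.54, set as the call begins (left out, the last holds). The fingers move at their own pace and stop on an object; the grip force is fixed at half the most. Time passes only in rows, so rows that repeat a pose let the fingers close. It gives the time, the measured TCP pose, the force and the opening at its end, in the units of the state.
- read_state(): the state, without advancing time (a new reading comes with each control period).
- camera(name): name is "scene" or "top" or "wrist"; returns (picture, depth): 480x640x3 uint8, red, green, blue; 480x640 float32, m along the optical axis (not along the pixel's ray), 0 where there is no reading.
- calibration(name): a dict with "fx", "fy", "cx", "cy" (pixels), "camera_from_world" (4x4, takes a point from world to camera coordinates); the wrist camera has in their place "mount" (4x4, takes a point from camera to tool coordinates, whose origin is the TCP and whose axes are the flange's). Camera axes: x right, y up, looking along -z (the intrinsics and any distortion apply to the point x, -y, -z); pixel columns grow to the right and rows downward; lengths in m; the calibration is good to about 2 mm. A picture is of the moment at which its call begins: read the wrist's pose just before it. calibration takes no time and is no camera call.
- job_done(): hands the job in, once; it reports no verdict.
Trained networks look in the newest picture that a camera, given by its name, has taken for a name from the list of things; names that differ only in an ending like _2 or _b are one class to them, and where a whole thing is asked for, a point or a joint stands for the part that bears it (a point fixed in the world has none). Each returns a list of dicts, best first, with "confidence" (0 to 1); they miss things now and then, are a little off and sometimes report something else, mostly with a low value. They report only what shows in the picture. A call takes as long as a camera call. They do not tell look-alikes from the thing itself.
- masks_of(thing, camera): "mask" (480x640 bool, what is visible of it) and "uv" ([column, row] in pixels, amid what is visible of it).
The state is a dict: "clock": time; "q": joint angles; "qd": joint speeds; "tau": joint torques, N m; "tcp_pos": TCP position; "ee_rot": TCP orientation; "ft_force": force on the tool from outside, world axes, zero at the start; "wrist_torque": the same for the moment, N m; "opening": opening from 0.0 (shut) to 1.0 (fully open).
Only numpy, scipy, OpenCV 4.12 (cv2) and the standard library are available. Lean on these libraries where they do the work, as an engineer would, in place of code of your own. Each camera call takes 0.05 s, during which the arm holds its last target. There are 200 camera calls.

### The job

Take the orange-handled brush out of its grey rack and scrub the inside of the open aluminium solder-collector cylinder with two full strokes, each going down nearly to the bottom and back up to the rim. Then put the brush fully in so that its yellow collar bears on the cylinder's rim, and with the brush push the cylinder down against the sprung valve plunger until its black flange sits flush on the white dock, the hard stop. Finish while still holding the brush and keeping the cylinder pressed on that stop with a steady, moderate push: do not let go or ease off, and leave the multimeter, spool and circuit board alone.

Things in the scene. Friction and masses are not known exactly. Their poses are not given: they have to be found in the camera images.
- dock: white block 100 x 100 x 55 mm high, fixed to the bench (place and yaw vary; dock and rack may swap sides). Origin: centre of its underside, z up. A round bore 51 mm wide, 45 mm deep opens in the middle of its top; the sprung valve plunger is in the bore and the cylinder stands on it.
- dock_top (a point): centre of the bore's mouth, level with the dock's top face, 55 mm above the bench.
- plunger (a joint): travel of the sprung plunger, m: 0 = up (start), growing downwards; the cylinder's flange meets the dock's top at about 0.015. The spring pushes up with 4 N at 0 and 9.3 N at 0.015 (350 N/m), so the weights of cylinder and brush do not move it; about 7 N of push beyond them reaches the stop, 12 to 20 N holds it well.
- cylinder: loose open-topped aluminium cylinder, 48 mm outside, 40 mm inside, 110 mm tall, about 120 g, upright in the dock's bore (1.5 mm play all round), underside 30 mm above the bench at the start. Origin: centre of its underside, z up its axis. Black flange 72 mm across, from 40 to 47 mm up it; the red band under the flange shows in the 15 mm gap over the dock until fully down.
- cylinder_floor (a point): centre of the cylinder's inner floor, 8 mm above its underside (the cylinder is 102 mm deep inside).
- cylinder_rim (a point): centre of the cylinder's mouth, 110 mm above its underside (140 mm above the bench at the start, 125 mm when pressed to the stop).
- flange_underside (a point): point on the cylinder's axis level with the underside of its flange: 15 mm above dock_top at the start, level with it at the stop.
- rack: fixed grey sheet-metal brush rack, 80 x 100 x 99 mm high, origin at the centre of its underside; one round hole 43 mm wide in the middle of its top plate, in which the brush hangs by its collar.
- brush: loose round brush, about 90 g, 168 mm long, hanging upright in the rack. Origin: centre of its lower end, z up to the handle. From below: 70 mm brush head (stiff core 24 mm, yielding black bristles 37 mm across), thin steel stem, yellow collar 54 mm across (92 to 100 mm up), orange handle 22 mm thick (100 to 168 mm up).
- brush_tip (a point): lower end of the brush on its axis (the brush's origin); with the collar on the cylinder's rim it is 10 mm above the cylinder's inner floor.
- brush_collar (a point): centre of the collar's underside, 92 mm above the tip.
- brush_grip (a point): point on the handle's axis 23 mm above the collar's top face (123 mm above the tip): a TCP gripping here leaves the fingertips just clear above the collar, which they can push on.
- multimeter: blue multimeter lying on the bench, 75 x 150 x 40 mm; leave it alone.
- spool: steel-coloured spool standing on its end, 52 mm across, 40 mm tall; leave it alone.
- board: green circuit board lying flat, 110 x 80 x 13 mm; leave it alone.
There are look-alikes about, which are no part of the job. Leave any turquoise look-alike of the cylinder alone.

How it is judged:
On the way, in this order (a step that is already met when the one before it is completed fails the run):
1. the brush is lifted out of the rack in the gripper (z of brush_tip in the frame of rack above 0.1 m and contact force between the fingers and brush above 1 N), for 0.1 s.
2. first stroke down: brush tip within 30 mm of the cylinder's inner floor (horizontal distance between brush_tip and cylinder_floor below 0.02 m and z of brush_tip in the frame of cylinder_floor between -0.005 and 0.03 m), for 0.05 s.
3. first stroke up: brush tip at least 65 mm above the inner floor (z of brush_tip in the frame of cylinder_floor above 0.065 m), for 0.05 s.
4. second stroke down: brush tip within 30 mm of the inner floor (all of step 2), for 0.05 s.
5. second stroke up: brush tip at least 65 mm above the inner floor (z of brush_tip in the frame of cylinder_floor above 0.065 m), for 0.05 s.
6. the cylinder is pressed to the stop with the brush (z of flange_underside in the frame of dock_top below 0.0018 m and value of joint plunger above 0.013 m and horizontal distance between flange_underside and dock_top below 0.006 m and angle between cylinder's own z axis and vertical below 0.08 rad and horizontal distance between brush_tip and cylinder_floor below 0.02 m and z of brush_tip in the frame of cylinder_floor below 0.03 m and contact force between brush and cylinder between 4 and 40 N and contact force between the fingers and brush above 2 N), for 0.3 s.
At the end, for the whole second after the job is handed in: Cylinder upright (0.08 rad), at rest, flange within 1.8 mm of the dock top, plunger 13 mm down or more; brush inside it, tip within 30 mm of its floor, pressing on it with 4 to 40 N, fingers still on the brush, through the last second (all of step 6 and linear speed of cylinder below 0.01 m/s); the arm keeps its last pose, push and grip.
It fails at once if the multimeter is pushed more than 20 mm (distance of multimeter from where it was at the start of the episode above 0.02 m).
It fails at once if the spool is pushed more than 20 mm (distance of spool from where it was at the start of the episode above 0.02 m).
It fails at once if the circuit board is pushed more than 20 mm (distance of board from where it was at the start of the episode above 0.02 m).
It also fails if it takes over 48 s, if anything falls off the work surface, if the arm or the gripper's body presses on something with over 40 N, if the wrist force passes 120 N, or if a joint passes its speed limit or range.

## Working session

There is one attempt and no reset: what is moved stays moved. The work goes in short steps, Python scripts to look and compute and a tool call to move; the robot and the scene stay as the last step left them, time stands still between calls to the robot, and variables do not carry over. Pictures are saved under pics/ and viewed, about 8 in all and at most 12, crops included, and the job is handed in when it is done.

Besides the shell and the picture viewer there is one more tool, called after "Call:" as name([rows], argument=value, ...), one row to a line, values as JSON. carry_out: Moves the arm, as the interface text tells. Its arguments: {"type":"object","properties":{"increments":{"type":"array"},"gripper":{"type":"number"}},"required":["increments"]}

```bash
mkdir -p pics; cat > h.py <<'E'
import numpy as np, cv2
from plant import *
def cam(n):
    p,d=camera(n); return p,d
def world(n,d,mask=None,state=None):
    c=calibration(n); v,u=np.nonzero((d>0)&(mask if mask is not None else True)); z=d[v,u]
    P=np.stack([(u-c['cx'])/c['fx']*z,-(v-c['cy'])/c['fy']*z,-z,np.ones_like(z)],1)
    if 'mount' in c:
        from scipy.spatial.transform import Rotation as R
        q=state['ee_rot']; T=np.eye(4); T[:3,:3]=R.from_quat([q[1],q[2],q[3],q[0]]).as_matrix(); T[:3,3]=state['tcp_pos']
        M=T@c['mount']
    else: M=np.linalg.inv(c['camera_from_world'])
    return (P@M.T)[:,:3],u,v
E
python3 - <<'E'
from h import *
s=read_state(); print({k:np.round(v,3) for k,v in s.items()})
for n in('scene','top'):
    p,d=cam(n); cv2.imwrite(f'pics/{n}0.png',p[...,::-1]); print(n,{k:np.round(v,3).tolist() for k,v in calibration(n).items()})
    for t in('cylinder','brush','dock','rack','multimeter','spool','board'):
        for r in masks_of(t,n):
            P,_,_=world(n,d,r['mask'])
            if len(P): print(n,t,round(r['confidence'],2),np.round(r['uv']),len(P),np.round(np.percentile(P,[2,50,98],axis=0),3).tolist())
a=cv2.imread('pics/scene0.png');b=cv2.imread('pics/top0.png');cv2.imwrite('pics/both.png',cv2.resize(np.vstack([a,b]),(448,672))[:600] if 0 else np.hstack([cv2.resize(a,(400,300)),cv2.resize(b,(400,300))]))
E
```

```text
{'clock': np.float64(0.0), 'q': array([-1.275,  0.629,  0.038,  1.518, -0.027,  0.996, -0.02 ]), 'qd': array([ 0.001,  0.   ,  0.001, -0.001,  0.002, -0.001, -0.001]), 'tau': array([-1.0000e-03, -5.6340e+01,  1.2260e+00, -1.9345e+01,  1.1000e-02,
        1.0000e-02, -0.0000e+00]), 'tcp_pos': array([0.23 , 0.607, 0.249]), 'ee_rot': array([-0.   ,  0.18 ,  0.984, -0.001]), 'ft_force': array([-0.045,  0.626,  0.156]), 'wrist_torque': array([ 0.015,  0.058, -0.037]), 'opening': np.float64(0.999)}
scene {'fx': 512.232, 'fy': 512.232, 'cx': 315.587, 'cy': 246.533, 'camera_from_world': [[0.637, 0.771, -0.004, -0.307], [-0.607, 0.504, 0.614, 0.287], [0.475, -0.389, 0.789, -1.365], [0.0, 0.0, 0.0, 1.0]]}
scene cylinder 0.85 [237. 341.] 1461 [[0.564, -0.302, 0.005], [0.597, -0.274, 0.064], [0.618, -0.241, 0.111]]
scene cylinder 0.73 [211. 233.] 1146 [[0.314, -0.197, 0.008], [0.352, -0.172, 0.07], [0.369, -0.138, 0.11]]
scene cylinder 0.64 [173. 294.] 1413 [[0.406, -0.342, 0.005], [0.443, -0.313, 0.067], [0.461, -0.281, 0.11]]
scene cylinder 0.58 [238. 265.] 1310 [[0.443, -0.217, 0.054], [0.483
[... 1943 characters left out ...]
27 [[0.45, 0.13, 0.004], [0.492, 0.167, 0.099], [0.542, 0.236, 0.103]]
top rack 0.52 [213. 276.] 578 [[0.474, 0.161, 0.105], [0.494, 0.179, 0.109], [0.519, 0.206, 0.178]]
top multimeter 0.74 [305. 152.] 2439 [[0.727, -0.067, 0.015], [0.767, 0.005, 0.037], [0.812, 0.076, 0.044]]
top multimeter 0.42 [397. 292.] 1032 [[0.436, -0.214, 0.064], [0.467, -0.183, 0.078], [0.499, -0.152, 0.143]]
top multimeter 0.17 [211. 278.] 583 [[0.474, 0.161, 0.105], [0.495, 0.179, 0.109], [0.519, 0.204, 0.178]]
top spool 0.74 [315. 300.] 464 [[0.422, -0.035, 0.037], [0.444, -0.012, 0.041], [0.465, 0.011, 0.045]]
top board 0.7 [404. 162.] 1775 [[0.69, -0.256, 0.003], [0.743, -0.214, 0.007], [0.798, -0.172, 0.014]]
```

```bash
python3 - <<'E'
from h import *
for n in('top','scene'):
    p,d=cam(n)
    P,u,v=world(n,d)
    def box(x,y,z0,z1,r):
        return P[(abs(P[:,0]-x)<r)&(abs(P[:,1]-y)<r)&(P[:,2]>z0)&(P[:,2]<z1)]
    for nm,x,y,z0,z1,r in(('handle top',.497,.183,.17,.185,.03),('collar',.497,.183,.102,.114,.035),('rim',.468,-.184,.134,.15,.035),('flange',.468,-.184,.072,.084,.045)):
        Q=box(x,y,z0,z1,r); 
        if len(Q)>5: c,rad=cv2.minEnclosingCircle(Q[:,:2].astype(np.float32)); print(n,nm,len(Q),np.round(c,4),round(rad,4),np.round(np.median(Q,0),4))
    # dock & rack yaw
    for nm,x,y,z0,z1,r in(('dock',.467,-.184,.048,.062,.08),('rack',.497,.183,.09,.105,.07)):
        Q=box(x,y,z0,z1,r); print(n,nm,[np.round(t,3) for t in cv2.minAreaRect(Q[:,:2].astype(np.float32))])
E
```

```text
top handle top 115 [0.4971 0.1853] 0.011 [0.497  0.1852 0.176 ]
top collar 495 [0.4971 0.1809] 0.0437 [0.4932 0.1786 0.1075]
top rim 176 [ 0.4675 -0.1845] 0.0241 [ 0.4677 -0.1855  0.1406]
top flange 492 [ 0.4674 -0.1846] 0.036 [ 0.4638 -0.1766  0.0777]
top dock [array([ 0.468, -0.185]), array([0.101, 0.1  ]), np.float64(86.187)]
top rack [array([0.497, 0.186]), array([0.081, 0.101]), np.float64(14.553)]
scene handle top 72 [0.5005 0.1844] 0.0123 [0.5021 0.1834 0.1744]
scene collar 291 [0.5044 0.1797] 0.0343 [0.5072 0.1774 0.1067]
scene rim 192 [ 0.4718 -0.1843] 0.0265 [ 0.4717 -0.186   0.1383]
scene flange 421 [ 0.4714 -0.1852] 0.0362 [ 0.4887 -0.1971  0.0765]
scene dock [array([ 0.472, -0.185]), array([0.101, 0.103]), np.float64(85.929)]
scene rack [array([0.501, 0.184]), array([0.082, 0.104]), np.float64(15.642)]
```

View pics/both.png

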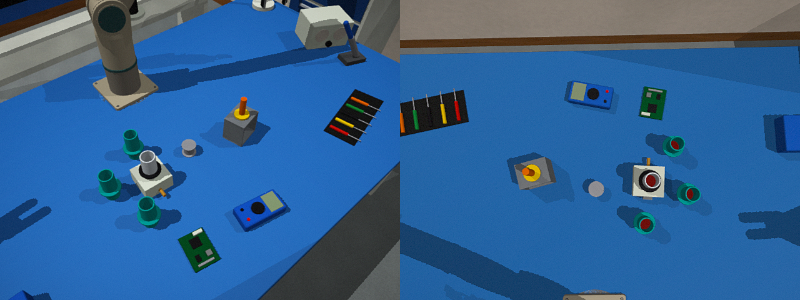

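Call:
carry_out([
  [1.5,-2.5,0.5,0],
  [3.6,-5.8,1,0],
  [5.7,-9,1,0],
  [7.8,-12.3,1,0],
  [9.9,-15.5,1,0],
  [12,-18.8,1,0],
  [14,-22,1,0],
  [16,-25,1,0],
], gripper=8.5)

```text
clock: 1.57
tcp_pos: [0.3909, 0.3559, 0.2603]
ee_rot: [0.0, 0.18, 0.984, 0.0]
ft_force: [0.3, -0.2, -0.2]
opening: 0.996
```

Call:
carry_out([
  [2,-3.2,0,0],
  [4,-6.4,0,0],
  [6,-9.6,0,0],
  [8,-12.5,0,0],
  [9.8,-15.3,0,0],
  [10.8,-17,0,0],
  [10.8,-17,0,0],
  [10.8,-17,0,0],
])

```text
clock: 2.23
tcp_pos: [0.4986, 0.1868, 0.2601]
ee_rot: [0.0, 0.181, 0.983, 0.0]
ft_force: [-0.5, 0.9, -0.3]
opening: 0.992
```

```bash
cat > look.py <<'E'
from h import *
import sys
s=read_state(); p,d=cam('wrist'); cv2.imwrite(f'pics/{sys.argv[1]}.png',p[...,::-1])
print(s['clock'],np.round(s['tcp_pos'],4),np.round(s['ee_rot'],3),np.round(s['ft_force'],2))
P,u,v=world('wrist',d,None,s)
for a in sys.argv[2:]:
    x,y,z0,z1,r=map(float,a.split(','))
    Q=P[(np.hypot(P[:,0]-x,P[:,1]-y)<r)&(P[:,2]>z0)&(P[:,2]<z1)]
    if len(Q)>5: c,rad=cv2.minEnclosingCircle(Q[:,:2].astype(np.float32)); print(a,len(Q),np.round(c,4),round(rad,4),np.round(np.median(Q,0),4))
E
python3 look.py w1 .499,.185,.165,.185,.03 .499,.185,.102,.115,.04
```

```text
2.2333 [0.4986 0.1868 0.2601] [0.    0.181 0.983 0.   ] [-0.49  0.91 -0.27]
.499,.185,.165,.185,.03 1447 [0.4978 0.1851] 0.011 [0.4962 0.1856 0.1753]
.499,.185,.102,.115,.04 3278 [0.4934 0.1864] 0.0308 [0.4894 0.1916 0.1075]
```

Call:
carry_out([
  [-0.1,-0.2,-2,0],
  [-0.1,-0.2,-4.5,0],
  [-0.1,-0.2,-7,0],
  [-0.1,-0.2,-9.5,0],
  [-0.1,-0.2,-11.5,0],
  [-0.1,-0.2,-12.5,0],
  [-0.1,-0.2,-13,0],
  [-0.1,-0.2,-13,0],
])

```text
clock: 2.95
tcp_pos: [0.4963, 0.1869, 0.1295]
ee_rot: [-0.001, 0.179, 0.984, -0.0]
ft_force: [-0.1, 0.0, 1.3]
opening: 0.995
```

Call:
carry_out([
  [0,0,0,0],
  [0,0,0,0],
  [0,0,0,0],
  [0,0,0,0],
  [0,0,0,0],
  [0,0,0,0],
  [0,0,0,0],
  [0,0,0,0],
], gripper=1.5)

```text
clock: 3.62
tcp_pos: [0.4974, 0.1861, 0.1307]
ee_rot: [0.0, 0.18, 0.984, 0.0]
ft_force: [-0.9, 0.1, 6.7]
opening: 0.244
```

Call:
carry_out([
  [0,0,0.5,0],
  [0,0,2,0],
  [0,0,4.5,0],
  [0,0,7.5,0],
  [0,0,10.5,0],
  [0,0,13.5,0],
  [0,0,16,0],
  [0,0,17,0],
])

```text
clock: 4.28
tcp_pos: [0.4985, 0.1864, 0.3037]
ee_rot: [0.002, 0.18, 0.984, 0.002]
ft_force: [0.3, 0.1, -0.6]
opening: 0.243
```

Call:
carry_out([
  [-0.2,-3,0,0],
  [-0.5,-6.5,0,0],
  [-0.8,-10,0,0],
  [-1.1,-13.5,0,0],
  [-1.4,-17,0,0],
  [-1.7,-20.5,0,0],
  [-2,-24,0,0],
  [-2.2,-27,0,0],
])

```text
clock: 4.95
tcp_pos: [0.4737, -0.0866, 0.2993]
ee_rot: [-0.001, 0.181, 0.984, -0.0]
ft_force: [-0.2, -0.8, -0.9]
opening: 0.24
```

```bash
python3 look.py w2 .47,-.1845,.134,.146,.03 
python3 - <<'E'
from h import *
for n in('top','scene'):
    p,d=cam(n); cv2.imwrite(f'pics/{n}2.png',p[...,::-1]); s=read_state()
    x,y,z=s['tcp_pos']; P,u,v=world(n,d)
    for nm,z0,z1,r in(('collar',z-.035,z-.019,.04),('head',z-.123,z-.06,.03)):
        k=(np.hypot(P[:,0]-x,P[:,1]-y)<r)&(P[:,2]>z0)&(P[:,2]<z1); Q=P[k]
        if len(Q)>5: c,rad=cv2.minEnclosingCircle(Q[:,:2].astype(np.float32)); print(n,nm,len(Q),np.round(c,4),round(rad,4),np.round(Q.min(0),4),np.round(Q.max(0),4))
a=cv2.imread('pics/scene2.png')[60:360,140:540]; b=cv2.imread('pics/w2.png'); cv2.imwrite('pics/c2.png',np.hstack([a,cv2.resize(b,(400,300))]))
E
```

```text
4.95 [ 0.4737 -0.0866  0.2993] [-0.001  0.181  0.984 -0.   ] [-0.17 -0.85 -0.85]
.47,-.1845,.134,.146,.03 1459 [ 0.4683 -0.1852] 0.0243 [ 0.4675 -0.1857  0.1399]
scene collar 364 [ 0.4772 -0.0918] 0.0273 [ 0.4537 -0.1183  0.2674] [ 0.5042 -0.0649  0.2804]
scene head 451 [ 0.478  -0.0924] 0.0186 [ 0.4654 -0.1101  0.1781] [ 0.4958 -0.0755  0.2391]
```

View pics/c2.png

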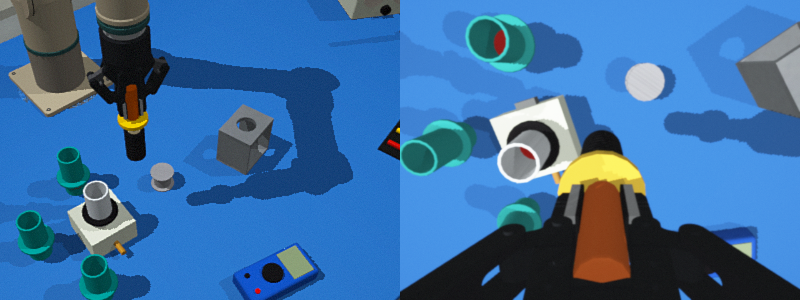

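Call:
carry_out([
  [-0.2,-3,0,0],
  [-0.4,-6,0,0],
  [-0.5,-8.5,0,0],
  [-0.5,-9.8,0,0],
  [-0.5,-9.8,0,0],
  [-0.5,-9.8,0,0],
  [-0.5,-9.8,0,0],
  [-0.5,-9.8,0,0],
])

```text
clock: 5.77
tcp_pos: [0.4703, -0.1799, 0.2997]
ee_rot: [-0.0, 0.178, 0.984, 0.001]
ft_force: [-0.5, -0.4, -0.4]
opening: 0.246
```

```bash
cat > chk.py <<'E'
from h import *
import sys
s=read_state(); x,y,z=s['tcp_pos']; print(s['clock'],np.round([x,y,z],4),np.round(s['ft_force'],1))
for n in('scene','top'):
    p,d=cam(n); cv2.imwrite(f'pics/{n}_{sys.argv[1]}.png',p[...,::-1]); P,u,v=world(n,d)
    for nm,x0,y0,z0,z1,r in(('collar',x,y,z-.035,z-.019,.04),('head',x,y,z-.123,z-.06,.03),('rim',.47,-.185,.118,.146,.03),('flange',.47,-.185,.05,.085,.042)):
        k=(np.hypot(P[:,0]-x0,P[:,1]-y0)<r)&(P[:,2]>z0)&(P[:,2]<z1); Q=P[k]
        if len(Q)>5: c,rad=cv2.minEnclosingCircle(Q[:,:2].astype(np.float32)); print(n,nm,len(Q),np.round(c,4),round(rad,4),np.round(Q.min(0),4),np.round(Q.max(0),4))
E
python3 chk.py a
```

```text
5.7667 [ 0.4703 -0.1799  0.2997] [-0.5 -0.4 -0.4]
scene collar 399 [ 0.4748 -0.1817] 0.0271 [ 0.455  -0.208   0.2674] [ 0.5009 -0.155   0.2807]
scene head 470 [ 0.4753 -0.1814] 0.0186 [ 0.4657 -0.1991  0.1779] [ 0.4932 -0.1639  0.2394]
scene rim 397 [ 0.4723 -0.1854] 0.0252 [ 0.4477 -0.2094  0.118 ] [ 0.4954 -0.162   0.1427]
scene flange 799 [ 0.47  -0.185] 0.042 [ 0.4355 -0.2266  0.0503] [ 0.5118 -0.1435  0.0847]
top collar 94 [ 0.4605 -0.1646] 0.0172 [ 0.4455 -0.1729  0.2676] [ 0.4756 -0.1533  0.2804]
top head 19 [ 0.4651 -0.1658] 0.0104 [ 0.4554 -0.1693  0.1811] [ 0.4747 -0.1617  0.2042]
top rim 86 [ 0.4614 -0.1762] 0.0211 [ 0.445  -0.1898  0.119 ] [ 0.4778 -0.1608  0.1441]
top flange 465 [ 0.4645 -0.1783] 0.0402 [ 0.4297 -0.206   0.0514] [ 0.4951 -0.1435  0.0842]
```

Call:
carry_out([
  [-0.3,-0.3,0,0],
  [-0.3,-0.3,-1,0],
  [-0.3,-0.3,-2.5,0],
  [-0.3,-0.3,-3.5,0],
  [-0.3,-0.3,-4.5,0],
  [-0.3,-0.3,-5.5,0],
  [-0.3,-0.3,-6,0],
  [-0.3,-0.3,-6,0],
])

```text
clock: 6.53
tcp_pos: [0.4663, -0.1847, 0.2391]
ee_rot: [-0.001, 0.18, 0.984, 0.0]
ft_force: [0.5, 0.1, -1.2]
opening: 0.243
```

```bash
python3 chk.py b; python3 -c "
import cv2;a=cv2.imread('pics/scene_b.png')[140:380,120:360];cv2.imwrite('pics/cb.png',cv2.resize(a,(480,480)))"
```

```text
6.5333 [ 0.4663 -0.1847  0.2391] [ 0.5  0.1 -1.2]
scene collar 353 [ 0.471 -0.186] 0.0273 [ 0.4529 -0.2131  0.2061] [ 0.4973 -0.159   0.2199]
scene head 573 [ 0.4729 -0.1858] 0.0239 [ 0.4547 -0.209   0.1165] [ 0.4958 -0.1622  0.1784]
scene rim 340 [ 0.473  -0.1859] 0.024 [ 0.4547 -0.209   0.118 ] [ 0.4958 -0.1622  0.1456]
scene flange 800 [ 0.47   -0.1851] 0.042 [ 0.4354 -0.2264  0.0503] [ 0.5112 -0.1432  0.0847]
top collar 67 [ 0.4565 -0.1678] 0.0155 [ 0.4428 -0.1749  0.2127] [ 0.4702 -0.1586  0.22  ]
top head 67 [ 0.4587 -0.1699] 0.0162 [ 0.4452 -0.1787  0.1174] [ 0.4722 -0.1609  0.1436]
top rim 65 [ 0.4587 -0.1699] 0.0162 [ 0.4452 -0.1787  0.1189] [ 0.4722 -0.1609  0.1436]
top flange 362 [ 0.4699 -0.1847] 0.0418 [ 0.4297 -0.1956  0.0526] [ 0.5112 -0.1436  0.0846]
```

View pics/cb.png

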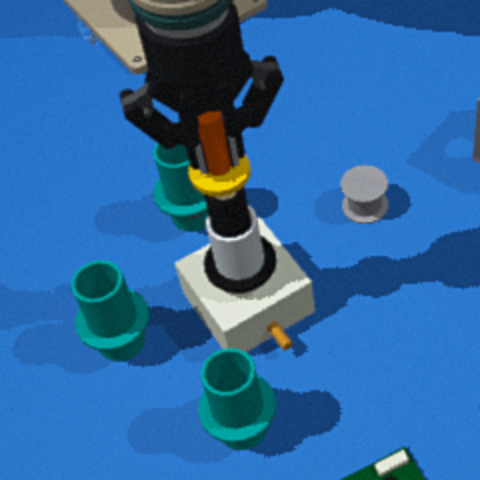

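The brush head has entered the aluminium cylinder (about pixel 238,225 in the crop) and is centred in it. Now I'll make the strokes.

Call:
carry_out([
  [0.1,0.1,-1.2,0],
  [0.1,0.1,-2.4,0],
  [0.1,0.1,-3.6,0],
  [0.1,0.1,-4.8,0],
  [0.1,0.1,-5.8,0],
  [0.1,0.1,-6.2,0],
  [0.1,0.1,-6.2,0],
  [0.1,0.1,-6.2,0],
])

```text
clock: 7.3
tcp_pos: [0.4683, -0.1842, 0.1784]
ee_rot: [0.0, 0.18, 0.984, -0.0]
ft_force: [-0.4, -0.6, 0.2]
opening: 0.242
```

Call:
carry_out([
  [0,0,1.2,0],
  [0,0,2.4,0],
  [0,0,3.6,0],
  [0,0,4.8,0],
  [0,0,6,0],
  [0,0,7,0],
  [0,0,7,0],
  [0,0,7,0],
])

```text
clock: 7.97
tcp_pos: [0.4686, -0.1842, 0.2489]
ee_rot: [0.001, 0.18, 0.984, -0.0]
ft_force: [1.0, -0.3, -0.8]
opening: 0.242
```

```bash
python3 chk.py c | grep -E 'scene|^[0-9]'
```

```text
7.9667 [ 0.4686 -0.1842  0.2489] [ 1.  -0.3 -0.8]
scene collar 363 [ 0.4733 -0.1858] 0.027 [ 0.4552 -0.2123  0.216 ] [ 0.4998 -0.1595  0.2294]
scene head 553 [ 0.4722 -0.1862] 0.0245 [ 0.4502 -0.2096  0.126 ] [ 0.4965 -0.1621  0.1889]
scene rim 315 [ 0.4723 -0.1864] 0.0246 [ 0.4502 -0.2096  0.118 ] [ 0.4966 -0.1621  0.146 ]
scene flange 805 [ 0.4701 -0.1851] 0.042 [ 0.4379 -0.2264  0.0507] [ 0.5114 -0.1432  0.085 ]
```

Call:
carry_out([
  [0,0,-1.2,0],
  [0,0,-2.4,0],
  [0,0,-3.6,0],
  [0,0,-4.8,0],
  [0,0,-6,0],
  [0,0,-7,0],
  [0,0,-7.1,0],
  [0,0,-7.1,0],
])

```text
clock: 8.73
tcp_pos: [0.4675, -0.1839, 0.1762]
ee_rot: [-0.001, 0.18, 0.984, 0.0]
ft_force: [-0.2, 0.6, -1.9]
opening: 0.243
```

Call:
carry_out([
  [0,0,1.2,0],
  [0,0,2.4,0],
  [0,0,3.6,0],
  [0,0,4.8,0],
  [0,0,6,0],
  [0,0,7,0],
  [0,0,7,0],
  [0,0,7,0],
])

```text
clock: 9.4
tcp_pos: [0.4685, -0.1842, 0.2478]
ee_rot: [0.001, 0.18, 0.984, -0.0]
ft_force: [-0.6, 0.2, -0.7]
opening: 0.239
```

Call:
carry_out([
  [0,0,-1.2,0],
  [0,0,-2.4,0],
  [0,0,-3.6,0],
  [0,0,-4.8,0],
  [0,0,-6,0],
  [0,0,-7,0],
  [0,0,-7.4,0],
  [0,0,-7.4,0],
])

```text
clock: 10.07
tcp_pos: [0.4674, -0.1838, 0.172]
ee_rot: [-0.001, 0.18, 0.984, 0.0]
ft_force: [0.1, 0.9, -0.7]
opening: 0.246
```

Call:
carry_out([
  [0,0,-0.2,0],
  [0,0,-0.4,0],
  [0,0,-0.6,0],
  [0,0,-0.8,0],
  [0,0,-0.8,0],
  [0,0,-0.8,0],
])

```text
clock: 10.57
tcp_pos: [0.4682, -0.1842, 0.1653]
ee_rot: [0.0, 0.18, 0.984, -0.0]
ft_force: [-0.8, 0.5, 4.1]
opening: 0.241
```

Call:
carry_out([
  [0,0,-0.2,0],
  [0,0,-0.4,0],
  [0,0,-0.6,0],
  [0,0,-0.7,0],
  [0,0,-0.7,0],
  [0,0,-0.7,0],
])

```text
clock: 11.07
tcp_pos: [0.4683, -0.1842, 0.1582]
ee_rot: [0.0, 0.18, 0.984, -0.0]
ft_force: [-0.3, 0.8, 6.5]
opening: 0.241
```

Call:
carry_out([
  [0,0,-0.1,0],
  [0,0,-0.2,0],
  [0,0,-0.2,0],
  [0,0,-0.2,0],
])

```text
clock: 11.4
tcp_pos: [0.4683, -0.1842, 0.1567]
ee_rot: [0.0, 0.18, 0.984, 0.0]
ft_force: [-2.7, 1.5, 11.7]
opening: 0.238
```

Call:
carry_out([
  [0,0,-0.1,0],
  [0,0,-0.1,0],
  [0,0,-0.1,0],
  [0,0,-0.1,0],
  [0,0,-0.1,0],
])

```text
clock: 11.82
tcp_pos: [0.4683, -0.1842, 0.1567]
ee_rot: [0.001, 0.18, 0.984, 0.0]
ft_force: [-4.8, 2.4, 20.9]
opening: 0.244
```

```bash
python3 chk.py d | grep -E 'scene|^[0-9]'; python3 -c "
import cv2;a=cv2.imread('pics/scene_d.png')[190:340,170:320];cv2.imwrite('pics/cd.png',cv2.resize(a,(600,600)))
from plant import *;print(read_state())"
```

```text
11.8167 [ 0.4683 -0.1842  0.1567] [-4.8  2.4 20.9]
scene collar 311 [ 0.4732 -0.1862] 0.0271 [ 0.4532 -0.2117  0.1219] [ 0.499  -0.1595  0.1375]
scene head 367 [ 0.4684 -0.1842] 0.03 [ 0.4456 -0.2132  0.0583] [ 0.4975 -0.1546  0.0965]
scene rim 376 [ 0.4725 -0.1857] 0.0269 [ 0.4532 -0.2117  0.1181] [ 0.499  -0.1595  0.1457]
scene flange 783 [ 0.47  -0.185] 0.042 [ 0.4302 -0.2267  0.0503] [ 0.5118 -0.1441  0.0848]
{'clock': 11.9167, 'q': array([ 0.22854838,  0.56369484,  0.13238142,  2.01749351, -0.13235879,
        0.56691707,  1.66123509]), 'qd': array([-2.74423979e-05, -1.51620571e-04, -1.98052327e-04,  9.54848256e-04,
        3.05929963e-04, -5.19454824e-04,  9.56768290e-04]), 'tau': array([ 4.42593684e-02, -3.63615239e+01,  1.57568369e+00, -1.13435671e+01,
       -7.32707488e-02, -1.66999418e+00, -8.16329091e-03]), 'tcp_pos': array([ 0.46833557, -0.18422732,  0.15667417]), 'ee_rot': array([7.27500182e-04, 1.79982066e-01, 9.83669621e-01, 5.91096525e-05]), 'ft_force': array([-4.08050168,  1.70325571, 20.3713624 ]), 'wrist_torque': array([ 0.42288419,  1.01961114, -0.05548372]), 'opening': 0.23873235994138492}
```

View pics/cd.png

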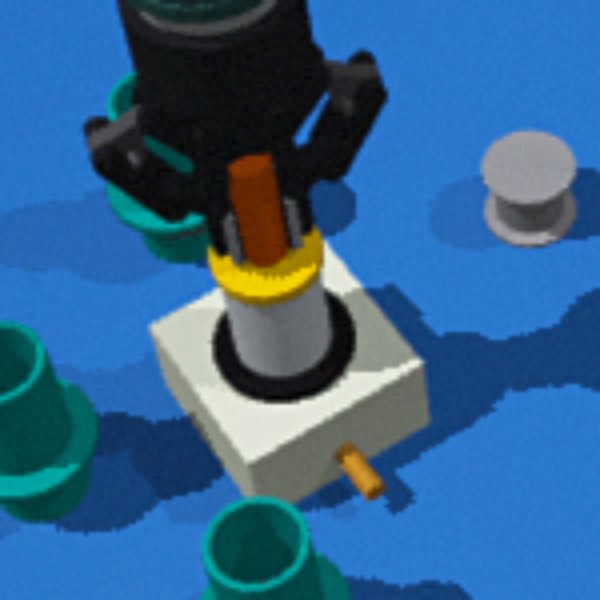

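```bash
python3 -c "
from plant import *;print(job_done());s=read_state();print(s['clock'],s['tcp_pos'],s['ft_force'],s['opening'])"
```

```text
the job is handed in; nothing more can be done
None
the job is handed in; nothing more can be done
```

I took the brush from the rack and made two strokes in the aluminium cylinder. By arm position the tip went to about 17 and 15 mm above the inner floor and back up to about 87 mm each time. I then seated the yellow collar on the rim, pressed the cylinder down and handed the job in at about 11.9 s, still holding and pushing. `job_done` gives no verdict.

- **At the stop:** The last millimetre of commanded push raised the force from 11.7 to about 20 N with the TCP held at z = 0.1567 m, 0.7 mm above the expected stop height. That fits the hard stop.
- **Last picture:** The flange sits flush on the dock, no red band shows, the collar is on the rim and the fingers are on the handle.
- **Force:** The final push was 20.4 N, at the top of the advised 12–20 N and well under the 40 N limit. There was also a sideways force of about 4 N.
- **Cameras:** The top and scene cameras disagreed by about 4 mm in x, so I positioned the brush and cylinder relative to each other in one camera. The top camera's late readings were blocked by the arm, so I ignored them.
- **Other objects:** The arm kept clear of the multimeter, spool, board and turquoise look-alikes. I did not re-measure their positions at the end.

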